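# Third hand at the electronics bench: press the heat sink against the sprung fence

### The arm

A 7-joint arm with a two-finger parallel gripper is mounted at the origin on the work surface. World frame = base frame: x ahead of the robot, y to its left, z up, the work surface at z = 0. Lengths are in m, angles in degrees, forces in N, time in s.
With the tool pointing down it reaches from about 0.4 to 0.85 m from the base axis. Payload 4.4 kg.
Tool frame: the origin (TCP) lies on the centre line of the jaws, within the pads' length; the fingertips stand 14 mm ahead of it and the grasp point (between the pads) lies 5 mm behind it; z points along the fingers, y is the direction in which the jaws open and shut (so a half turn about z gives the same grasp; the last joint's range is limited). The gripper opens to 94 mm and grips with 3 to 60 N. Pads are 16 mm wide; open, the fingers measure 119 mm over their backs; the gripper's body (75 mm by 177 mm) begins 78 mm behind the grasp point.
Start: joints at [-68.629, 36.005, 2.206, 86.941, -1.547, 57.084, -1.146], TCP at [0.276, 0.588, 0.219] pointing down, gripper open.
Joint ranges: [-175.42, 175.42], [-21.48, 121.26], [-71.46, 75.88], [10.55, 141.38], [-63.04, 243.04], [13.31, 113.54], [-168.57, 168.57]. Speed limits (degrees/s): [147.25, 147.25, 180, 180, 180, 180, 180].

### API

Orientations are given as [roll, pitch, yaw] about the fixed x, y, z axes, in that order (R = Rz(yaw) Ry(pitch) Rx(roll)).
In Python, from station import robot gives the robot as it stands. The module is installed in compiled form; this text tells all that it offers.
- The arm moves only by the tool drive_tool, never from a script. Its argument "deltas" is a list of rows, each a list of 3 entries, a list of its own where there are three numbers: the gripper command: -1 is fully open, 1 is shut, values between are in proportion, then the shift along the world's x, y, z in units of 25 mm (1.0 is 25 mm), then the turn about the world's z in units of 10 degrees (1.0 is 10 degrees). A call has 1 to 12 rows; each row is the pose to reach, as a shift and turn from the pose measured when the call began; what a row does not reach only later rows make up. A row lasts 1/8 s, in which the tool goes at most 62.5 mm and 10.7 degrees, less where a joint would pass 70% of its speed; a pose out of reach is approached as far as the arm can. A call with a gripper value outside its range is refused whole. The fingers move at their own pace and stop on an object; the grip force is fixed at half the most. Time passes only in rows, so rows that repeat a pose let the fingers close. It gives the time, the measured TCP pose, the force and the opening at its end, in the units of the state.
- robot.read_state(): the state, without advancing time (a new reading comes with each control period).
- robot.camera(name): name is "scene" or "top" or "wrist"; returns the picture (480x640x3 uint8, blue, green, red); there is no depth.
- robot.get_calibration(name): a dict with "fx", "fy", "cx", "cy" (pixels), "camera_from_world" (4x4, takes a point from world to camera coordinates). Camera axes: x right, y down, z forward; pixel columns grow to the right and rows downward; lengths in m; the calibration is good to about 2 mm. A picture is of the moment at which its call begins: read the wrist's pose just before it. get_calibration takes no time and is no camera call; for the wrist camera it gives the pose at the moment of the call.
- robot.sign_off(): hands the job in, once; it reports no verdict.
The state is a dict: "time_s": time; "joint_positions": joint angles; "qvel": joint speeds; "joint_torque": joint torques, N m; "tool_pos": TCP position; "tcp_rot": TCP orientation; "contact_force": force on the tool from outside, world axes, zero at the start; "ft_torque": the same for the moment, N m; "width": opening from 0.0 (shut) to 1.0 (fully open).
Only numpy, scipy, OpenCV 4.12 (cv2) and the standard library are available. Lean on these libraries where they do the work, as an engineer would, in place of code of your own. Each camera call takes 0.05 s, during which the arm holds its last target.

### The job

First swing the bench magnifier aside, so that its ring no longer hangs over any part of the assembly jig. Then stand the finned heat sink on the jig's bed with its flat back squarely and centrally against the sprung fence, and press it until the fence is pushed in about half of its 24 mm travel (about 10 N), never all the way to its end stop. Finish while still holding it there with a steady push, so that I can drive the screws; do not let go, and leave the other things on the bench alone.

Things in the scene. Friction and masses are not known exactly. Their poses are not given: they have to be found in the camera images.
- magnifier_pin (a point): black upright round pin for moving the magnifier, 16 mm in diameter, with 56 mm standing free: its foot is 36 mm below this point and its top 20 mm above it; it is fixed to the outer end of the magnifier's arm, 300 mm from the hinge axis. The point is on the pin's axis at the height to grip, about 247 mm above the bench
- magnifier_hinge (a point): the vertical hinge axis of the magnifier arm, at the top of its round steel post (post 20 mm diameter, foot 90 mm diameter, standing beyond the jig)
- lens (a point): centre of the magnifier's lens, in a white ring of 116 mm outer diameter, 22 mm thick, 197 to 219 mm above the bench, 220 mm from the hinge axis on the line from hinge to pin
- magnifier (a joint): angle of the magnifier arm about its vertical hinge, rad; 0 = roughly over the jig, positive = counter-clockwise seen from above (seen from the robot, towards the right, -y), range -1.5 to 1.5. It turns stiffly (about 1 N at the pin) and stays where it is left; either side is fine
- jig_bed (a point): the assembly jig is a dark steel base plate 210 x 110 x 10 mm, bolted to the bench, with a grey spring housing (80 mm wide, top 55 mm above the bench) at its far end. This point lies on the top of the plate (10 mm above the bench), on the jig's centre line, 80 mm from the plate's near edge, 130 mm from its far edge and 30 mm in front of the resting fence. Its x axis is the direction of pressing (from the near edge towards the fence), y to the left, z up
- fence_face (a point): centre of the near face of the fence, an aluminium plate 44 mm wide (narrower than the heat sink, so that fingers at the heat sink's sides pass it) and 8 mm thick, from 11 to 54 mm above the bench, that slides along the jig's x axis on springs; the point moves with it and lies 35 mm above the bench. Its x axis points away from the part, into the fence (direction of pressing)
- fence (a joint): how far the fence is pushed in, m: 0 at rest, 0.024 at its end stop. The spring needs 800 N per metre (0.012 m = 9.6 N), no preload; a crossbar on the fence's steel pointer then stands between two pairs of black marks on top of the housing (7.5 and 16 mm)
- heatsink_center (a point): centre (25 mm above its underside) of the finned aluminium heat sink, 42 mm deep (x) x 56 mm wide (y) x 50 mm tall (z), upright on the bench, about 130 to 250 g. Its x axis points out of the flat back face; the seven upright fins point to -x. The two outer sides across y are flat and 56 mm apart: grip there
- heatsink_back (a point): centre of the heat sink's flat back face (21 mm along x from its centre, 25 mm above its underside); same axes
- testbox_center (a point): bystander: steel test box 60 x 85 x 42 mm (x, y, z) with a row of black sockets, its centre; leave alone
- capacitor_center (a point): bystander: upright can capacitor, 38 mm diameter, 62 mm tall, its centre; leave alone
- carton_center (a point): bystander: small cardboard carton 50 x 60 x 65 mm, its centre; leave alone
Things that resemble listed ones, but are neither listed nor needed, are in the scene too. What is shaped like the part that bears heatsink_center but pink is not meant.

How it is judged (in metres and radians):
On the way:
1. the magnifier is swung clear of the jig, while the heat sink has not yet been brought to the jig (horizontal distance between lens and jig_bed above 0.11 m and horizontal distance between heatsink_center and jig_bed above 0.1 m), for 0.2 s.
At the end, for the whole second after the job is handed in: Robot still holds the heat sink upright on the bed (at most 7 mm above it), flat back square (0.08 rad) to the fence, centred within 12 mm; fence in by 7 to 17 mm, steady, 6 to 13.5 N from the heat sink; lens centre over 110 mm sideways from the bed point (horizontal distance between lens and jig_bed above 0.11 m and contact force between heatsink and fence between 6 and 13.5 N and value of joint fence between 0.007 and 0.017 m and velocity of joint fence between -0.004 and 0.004 m/s and contact force between heatsink and the fingers above 3 N and angle between the x axis of heatsink_center and the x axis of fence_face, either way round below 0.08 rad and angle between heatsink_center's own z axis and vertical below 0.08 rad and x of heatsink_back in the frame of fence_face above -0.005 m and y of heatsink_back in the frame of fence_face between -0.012 and 0.012 m and z of heatsink_back in the frame of jig_bed between 0.02 and 0.032 m); the arm keeps its last pose, push and grip.
It fails at once if the fence was driven to its end stop (value of joint fence above 0.0228 m).
It fails at once if a bystander was moved or knocked over (distance of any of testbox_center, capacitor_center, carton_center from where it was at the start of the episode above 0.02 m).
It also fails if it takes over 54 s, if anything falls off the work surface, if the arm or the gripper's body presses on something with over 40 N, if the wrist force passes 120 N, or if a joint passes its speed limit or range.

## Working session

There is one attempt and no reset: what is moved stays moved. The work goes in short steps, Python scripts to look and compute and a tool call to move; the robot and the scene stay as the last step left them, time stands still between calls to the robot, and variables do not carry over. Pictures are saved under pics/ and viewed, and the job is handed in when it is done.

Besides the shell and the picture viewer there is one more tool, called by a JSON object that holds its "op" and its "data". drive_tool: Moves the arm, as the interface text tells. Its arguments: {"type":"object","properties":{"deltas":{"type":"array"}},"required":["deltas"]}

```bash
mkdir -p pics
python3 - <<'E'
from station import robot
import cv2,numpy as np
s=robot.read_state();print(s)
for n in("scene","top","wrist"):
    im=robot.camera(n);cv2.imwrite(f"pics/a_{n}.png",im)
    c=robot.get_calibration(n);print(n,c["fx"],c["cx"],c["cy"]);T=np.array(c["camera_from_world"]);print((-T[:3,:3].T@T[:3,3]).round(3));print(T.round(3).tolist())
E
```

```text
{'time_s': 0.0, 'joint_positions': array([-68.62854825,  36.05594769,   2.20232802,  86.99522408,
        -1.54794895,  57.08345737,  -1.14400168]), 'qvel': array([ 0.08021765,  0.09664229,  0.06630532, -0.01883617,  0.01268459,
        0.0011098 ,  0.03671317]), 'joint_torque': array([ 1.50143828e-04, -5.49728644e+01,  1.14389677e+00, -1.86633664e+01,
       -5.21527778e-02,  2.33568787e-02,  1.57181571e-04]), 'tool_pos': array([0.27585403, 0.58786328, 0.21859192]), 'tcp_rot': array([-1.79895027e+02,  2.66240179e-04,  1.54860085e+02]), 'contact_force': array([0.92312858, 0.40693378, 0.00406823]), 'ft_torque': array([-0.00662143,  0.01754504, -0.01740971]), 'width': 0.9993608405906905}
scene 522.4526547243017 307.3576533732143 235.20534446702837
[ 1.044 -0.872  0.864]
[[0.892, 0.452, -0.005, -0.534], [0.262, -0.525, -0.81, -0.032], [-0.368, 0.721, -0.587, 1.52], [0.0, 0.0, 0.0, 1.0]]
top 521.2981684821694 323.3073357012014 237.74309463419857
[ 0.47  -0.011  1.132]
[[0.027, -1.0, 0.01, -0.034], [-0.991, -0.028, -0.128, 0.61], [0.128, -0.006, -0.992, 1.062], [0.0, 0.0, 0.0, 1.0]]
wrist 383.00288762273595 321.1661301247486 242.23982652525208
[0.202 0.622 0.384]
[[0.425, 0.905, -0.001, -0.649], [0.869, -0.407, 0.28, -0.029], [0.253, -0.119, -0.96, 0.392], [0.0, 0.0, 0.0, 1.0]]
```

```bash
ls
```

```text
pics
```

View pics/a_top.png

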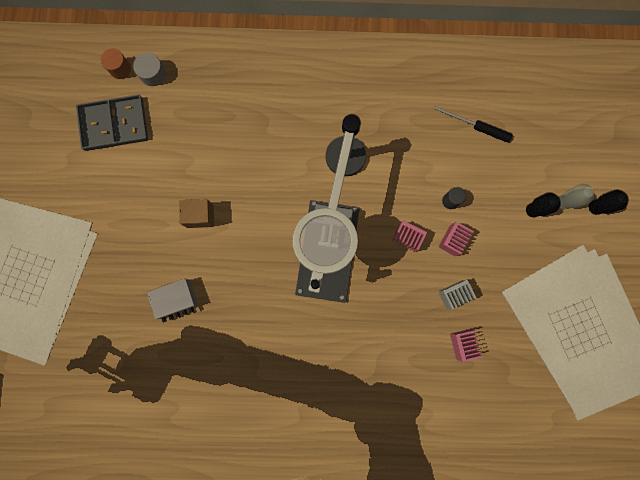

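View pics/a_scene.png

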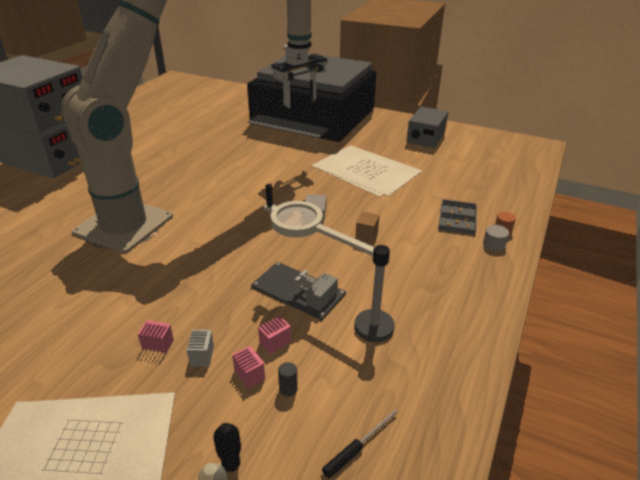

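The top view shows the silver heat sink at (461,293) and pink look-alikes at (410,235), (457,238) and (467,345). The magnifier's pin is at (315,283), lens at (325,240) and hinge at (351,124). The silver one fits because it is not pink. I'll enlarge it to confirm and measure.

Run:
```python
import cv2,numpy as np
t=cv2.imread("pics/a_top.png");s=cv2.imread("pics/a_scene.png")
a=cv2.resize(t[260:360,420:520],None,fx=4,fy=4,interpolation=cv2.INTER_CUBIC)
b=cv2.resize(s[310:410,150:250],None,fx=4,fy=4,interpolation=cv2.INTER_CUBIC)
cv2.imwrite("pics/b1.png",np.hstack([a,b]))
a=cv2.resize(t[190:310,280:380],None,fx=4,fy=4,interpolation=cv2.INTER_CUBIC)
b=cv2.resize(s[230:350,245:345],None,fx=4,fy=4,interpolation=cv2.INTER_CUBIC)
cv2.imwrite("pics/b2.png",np.hstack([a,b]))
b=cv2.resize(s[170:270,250:400],None,fx=4,fy=4,interpolation=cv2.INTER_CUBIC)
cv2.imwrite("pics/b3.png",b)
```

```text
(no output)
```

View pics/b1.png

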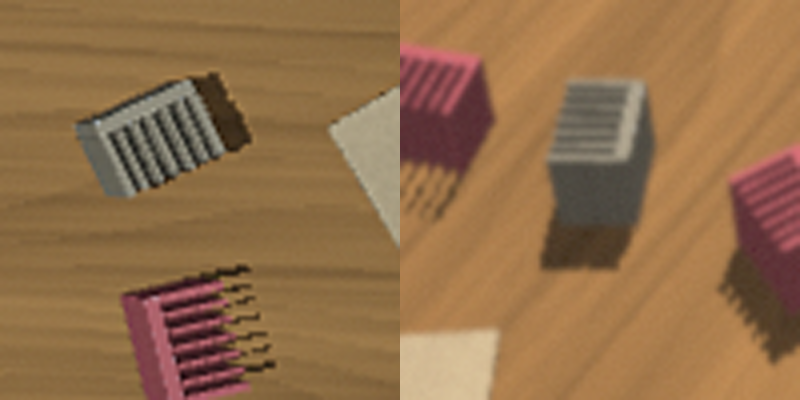

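View pics/b2.png

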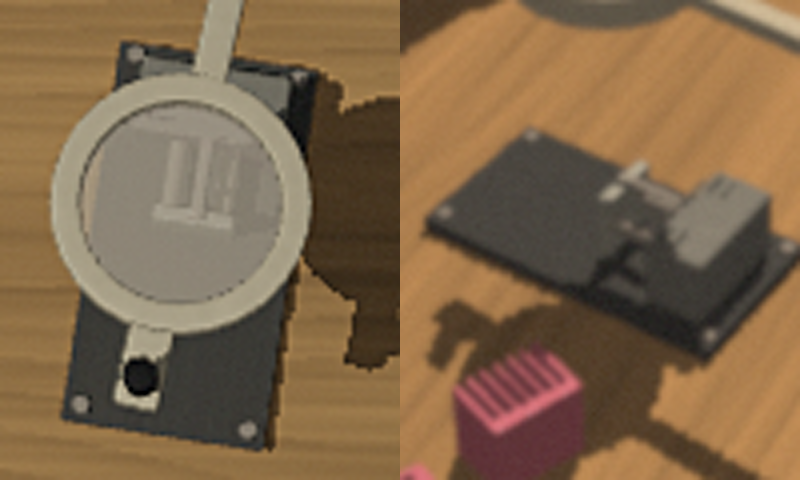

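View pics/b3.png

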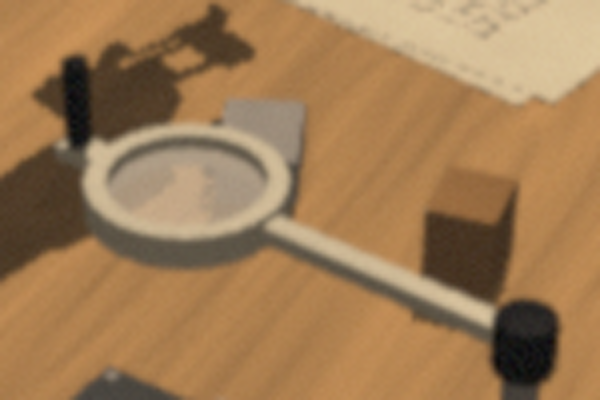

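```bash
cat > h.py <<'E'
from station import robot
import cv2,numpy as np
def ray(n,u,v,z,c=None):
    c=c or robot.get_calibration(n);T=np.array(c["camera_from_world"]);R=T[:3,:3];o=-R.T@T[:3,3]
    d=R.T@np.array([(u-c["cx"])/c["fx"],(v-c["cy"])/c["fy"],1]);return o+d*(z-o[2])/d[2]
def proj(n,p,c=None):
    c=c or robot.get_calibration(n);T=np.array(c["camera_from_world"]);q=T[:3,:3]@np.array(p)+T[:3,3]
    return np.array([c["fx"]*q[0]/q[2]+c["cx"],c["fy"]*q[1]/q[2]+c["cy"]])
def f(x): return np.round(x,4).tolist()
E
python3 - <<'E'
from h import *
P=lambda x,y:(420+x/4-.4,260+y/4-.4)
pts=[ray("top",*P(*p),.05) for p in[(98,122),(190,80),(224,150),(135,187)]]
for i in range(4): print(f(pts[i]),round(np.linalg.norm(pts[i]-pts[i-1]),4))
print("hs",f(np.mean(pts,0)),np.degrees(np.arctan2(*(pts[0]-pts[1])[:2][::-1]))-90, np.degrees(np.arctan2(*(pts[0]-pts[3])[:2][::-1])))
S=lambda x,y:(150+(x-400)/4-.4,310+y/4-.4)
q=[ray("scene",*S(*p),.05) for p in[(568,80),(645,82),(628,160),(550,158)]]
for i in range(4): print(f(q[i]),round(np.linalg.norm(q[i]-q[i-1]),4))
print("hs scene",f(np.mean(q,0)))
J=lambda x,y:(280+x/4-.4,190+y/4-.4)
j=[ray("top",*J(*p),.01) for p in[(120,43),(318,72),(268,450),(62,418)]]
for i in range(4): print(f(j[i]),round(np.linalg.norm(j[i]-j[i-1]),4))
print("jig",f(np.mean(j,0)))
print("jig screws",[f(ray("top",*J(*p),.012)) for p in[(136,53),(300,77),(247,430),(80,404)]])
S=lambda x,y:(245+(x-400)/4-.4,230+y/4-.4)
print("jig screws sc",[f(ray("scene",*S(*p),.012)) for p in[(710,334),(445,213),(532,135)]])
print("pin top",f(ray("top",*J(140,372),.267)),f(ray("scene",268.6,184.8,.267)),f(ray("scene",269.2,206,.211)))
print("lens",f(ray("top",*J(181,202),.219)))
print("hinge",f(ray("top",351,122,.24)),"foot",f(ray("top",346.5,156,.01)))
E
```

```text
[0.5071, -0.2705, 0.05] 0.038
[0.5301, -0.3185, 0.05] 0.0532
[0.4945, -0.3358, 0.05] 0.0396
[0.4743, -0.2895, 0.05] 0.0504
hs [0.5015, -0.3036, 0.05] 25.638099268758495 30.049843697638536
[0.4675, -0.287, 0.05] 0.0544
[0.5051, -0.2699, 0.05] 0.0413
[0.5291, -0.3185, 0.05] 0.0542
[0.4926, -0.3353, 0.05] 0.0401
hs scene [0.4986, -0.3027, 0.05]
[0.6963, 0.0144, 0.01] 0.2064
[0.6833, -0.0943, 0.01] 0.1095
[0.4774, -0.0713, 0.01] 0.2072
[0.4914, 0.0393, 0.01] 0.1114
jig [0.5871, -0.028, 0.01]
jig screws [[0.6906, 0.0054, 0.012], [0.6799, -0.0844, 0.012], [0.4877, -0.0597, 0.012], [0.4991, 0.0298, 0.012]]
jig screws sc [[0.6781, -0.0829, 0.012], [0.4863, -0.0607, 0.012], [0.4967, 0.0298, 0.012]]
pin top [0.5062, -0.0038, 0.267] [0.5044, -0.0051, 0.267] [0.5037, -0.0065, 0.211]
lens [0.5835, -0.0193, 0.219]
hinge [0.7936, -0.06, 0.24] foot [0.7986, -0.0643, 0.01]
```

Both cameras agree to about 2–3 mm. The crop shows the part at (461,293) is bare aluminium with its plain back plate on the far-left side.

| Thing | Position (x, y) | Direction |
|---|---|---|
| Heat sink centre | (0.500, -0.303) | back faces about 25.5° |
| Jig bed point | (0.562, -0.025) | -7° |
| Pin | (0.505, -0.0045) | – |
| Hinge | (0.797, -0.062) | – |

The pin-to-hinge distance comes to 297 mm, against 300 mm given. First I move above the pin with the jaws tangential.

{"op": "drive_tool", "data": {"deltas": [[-1,[0,0,2.2],0],[-1,[1,-2.4,4.44],0.2],[-1,[2,-4.8,4.44],0.4],[-1,[3,-7.2,4.44],0.6],[-1,[4,-9.6,4.44],0.8],[-1,[5,-12,4.44],1],[-1,[6,-14.4,4.44],1.2],[-1,[7,-16.8,4.44],1.39],[-1,[8,-19.2,4.44],1.39],[-1,[8.8,-21.6,4.44],1.39],[-1,[9.16,-23.7,4.44],1.39],[-1,[9.16,-23.7,4.44],1.39]]}}

```text
time_s: 1.65
tool_pos: [0.5051, -0.0089, 0.3297]
tcp_rot: [-179.8, 0.0, 168.4]
contact_force: [-0.1, 0.9, 0.1]
width: 0.999
```

Run:
```python
from h import *
s=robot.read_state();print(s["tool_pos"],s["tcp_rot"],s["joint_positions"].round(1));c=robot.get_calibration("wrist")
im=robot.camera("wrist");cv2.imwrite("pics/c_wrist.png",im)
for p in[(.505,-.0045,.267),(.505,-.0045,.247),(s["tool_pos"][0],s["tool_pos"][1],.267)]: print(proj("wrist",p,c))
```

```text
[ 0.50506742 -0.00885529  0.32970184] [-1.79827676e+02  1.17505852e-02  1.68448020e+02] [-10.9  17.6  11.6 100.7  -3.7  62.1  80.4]
[328.85837816 264.3558554 ]
[328.35783412 254.48767279]
[322.1140098  265.75127054]
```

View pics/c_wrist.png

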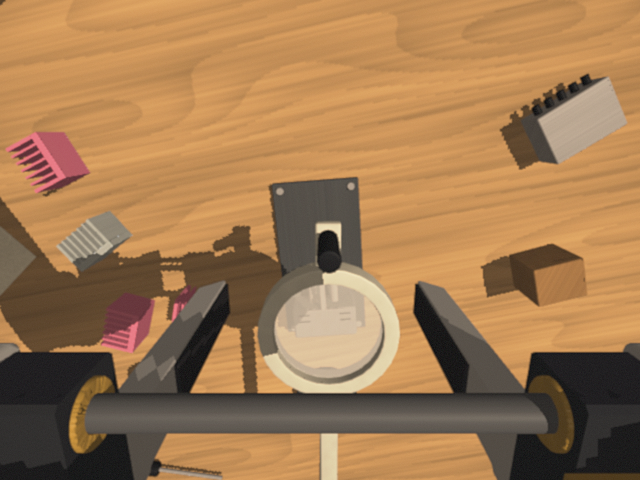

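The wrist view shows the pin top at (329,262), against a predicted (329,264), centred between the open fingers. I descend and grip.

{"op": "drive_tool", "data": {"deltas": [[-1,[0,0.18,-0.8],0],[-1,[0,0.18,-1.8],0],[-1,[0,0.18,-2.8],0],[-1,[0,0.18,-3.5],0],[-1,[0,0.18,-3.5],0],[1,[0,0.18,-3.5],0],[1,[0,0.18,-3.5],0],[1,[0,0.18,-3.5],0],[1,[0,0.18,-3.5],0],[1,[0,0.18,-3.5],0],[1,[0,0.18,-3.5],0],[1,[0,0.18,-3.5],0]]}}

```text
time_s: 3.2
tool_pos: [0.5056, -0.0071, 0.2422]
tcp_rot: [-179.7, 0.1, 168.3]
contact_force: [-0.5, -0.1, -0.1]
width: 0.289
```

{"op": "drive_tool", "data": {"deltas": [[1,[0,0,0],0],[1,[0,0,0],0],[1,[0,0,0],0],[1,[0,0,0],0]]}}

```text
time_s: 3.7
tool_pos: [0.5056, -0.0069, 0.2422]
tcp_rot: [-179.7, 0.1, 168.3]
contact_force: [-0.4, 0.9, 0.1]
width: 0.168
```

Run:
```python
from h import *
p=robot.read_state();print(p["tool_pos"],p["tcp_rot"],p["width"])
h=np.array([.797,-.062]);t=p["tool_pos"][:2];r=t-h;print(np.linalg.norm(r))
for a in range(5,66,5):
    q=-np.radians(a);R=np.array([[np.cos(q),-np.sin(q)],[np.sin(q),np.cos(q)]]);print(a,((h+R@r-t)/.025).round(2))
```

```text
[ 0.50557146 -0.00693355  0.24218746] [-1.79733050e+02  6.73605492e-02  1.68286207e+02] 0.16829640959316833
0.29658541848763326
5 [0.24 1.01]
10 [0.56 1.99]
15 [0.97 2.94]
20 [1.46 3.85]
25 [2.02 4.72]
30 [2.66 5.53]
35 [3.37 6.29]
40 [4.14 6.98]
45 [4.97 7.6 ]
50 [5.85 8.14]
55 [6.78 8.61]
60 [7.74 8.99]
65 [8.73 9.29]
```

Width 0.168 is 15.8 mm, so the pin is held. I swing left 60° in two calls.

{"op": "drive_tool", "data": {"deltas": [[1,[0.06,0.4,0],-0.2],[1,[0.24,1.01,0],-0.5],[1,[0.4,1.5,0],-0.75],[1,[0.56,1.99,0],-1],[1,[0.76,2.47,0],-1.25],[1,[0.97,2.94,0],-1.5],[1,[1.21,3.4,0],-1.75],[1,[1.46,3.85,0],-2],[1,[1.73,4.29,0],-2.25],[1,[2.02,4.72,0],-2.5],[1,[2.66,5.53,0],-3],[1,[2.66,5.53,0],-3]]}}

```text
time_s: 5.2
tool_pos: [0.573, 0.133, 0.2422]
tcp_rot: [-179.8, 0.1, 138.5]
contact_force: [-0.5, 0.6, 1.9]
width: 0.161
```

Run:
```python
from h import *
p=robot.read_state();print(p["tool_pos"],p["tcp_rot"],p["width"],p["contact_force"])
im=robot.camera("top");cv2.imwrite("pics/d_top.png",im)
h=np.array([.797,-.062]);t=p["tool_pos"][:2];r=t-h;print(np.linalg.norm(r))
for a in range(5,41,5):
    q=-np.radians(a);R=np.array([[np.cos(q),-np.sin(q)],[np.sin(q),np.cos(q)]]);print(a,((h+R@r-t)/.025).round(2))
```

```text
[0.57304658 0.13301401 0.24220518] [-1.79810198e+02  1.04603017e-01  1.38458490e+02] 0.16134373270253483 [-0.51322465  0.64630649  1.91533864]
0.2969606009595588
5 [0.71 0.75]
10 [1.49 1.44]
15 [2.32 2.05]
20 [3.21 2.59]
25 [4.14 3.06]
30 [5.1  3.43]
35 [6.09 3.73]
40 [7.11 3.93]
```

View pics/d_top.png

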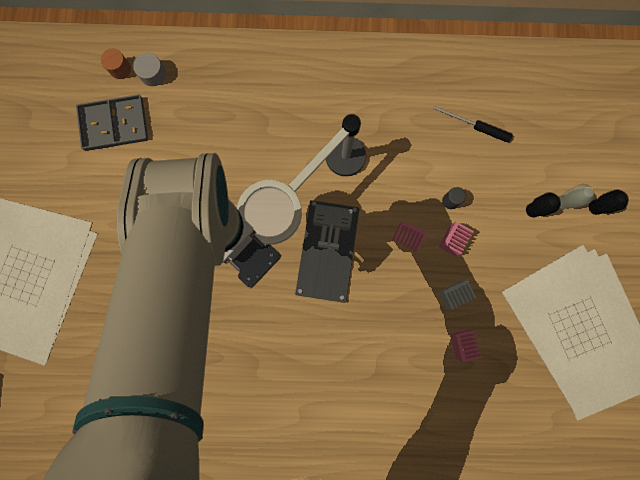

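The ring has moved with the gripper to (269,210) and the jig is now uncovered. I continue another 35° for clearance.

{"op": "drive_tool", "data": {"deltas": [[1,[0.35,0.38,0],-0.25],[1,[0.71,0.75,0],-0.5],[1,[1.1,1.1,0],-0.75],[1,[1.49,1.44,0],-1],[1,[1.9,1.76,0],-1.25],[1,[2.32,2.05,0],-1.5],[1,[2.76,2.33,0],-1.75],[1,[3.21,2.59,0],-2],[1,[4.14,3.06,0],-2.5],[1,[5.1,3.43,0],-3],[1,[6.09,3.73,0],-3.5],[1,[6.09,3.73,0],-3.5]]}}

```text
time_s: 6.75
tool_pos: [0.7252, 0.2269, 0.2423]
tcp_rot: [-179.8, -0.1, 103.5]
contact_force: [-1.7, 4.9, 1.5]
width: 0.167
```

{"op": "drive_tool", "data": {"deltas": [[-1,[0,0,0],0],[-1,[0,0,0],0],[-1,[0,0,0],0],[-1,[0,0,0],0],[-1,[0,0,0],0],[-1,[0,0,0],0],[-1,[0,0,1],0],[-1,[0,0,2],0],[-1,[0,0,3.5],0],[-1,[0,0,4],0],[-1,[0,0,4],0]]}}

```text
time_s: 8.12
tool_pos: [0.7255, 0.2268, 0.3426]
tcp_rot: [-179.9, -0.1, 103.5]
contact_force: [-0.3, -0.9, -1.4]
width: 0.994
```

Run:
```python
from h import *
p=robot.read_state();print(p["tool_pos"],p["tcp_rot"],p["width"],p["contact_force"],p["joint_positions"].round(1))
im=robot.camera("top");cv2.imwrite("pics/e_top.png",im)
im=im[180:320,280:380]
cv2.imwrite("pics/e_jig.png",cv2.resize(im,None,fx=4,fy=4,interpolation=cv2.INTER_CUBIC))
```

```text
[0.72546589 0.22683944 0.34257086] [-1.79903528e+02 -9.21026714e-02  1.03534371e+02] 0.9943565936938736 [-0.33412454 -0.92160057 -1.36755814] [-29.9  44.7  26.8  53.9 -18.6  85.    5.1]
```

View pics/e_top.png

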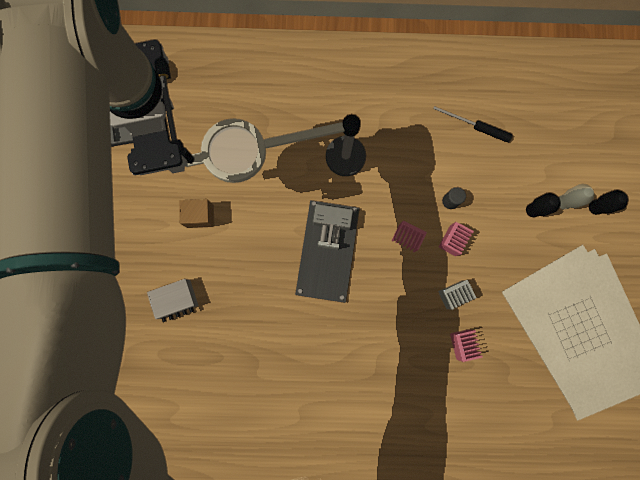

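View pics/e_jig.png

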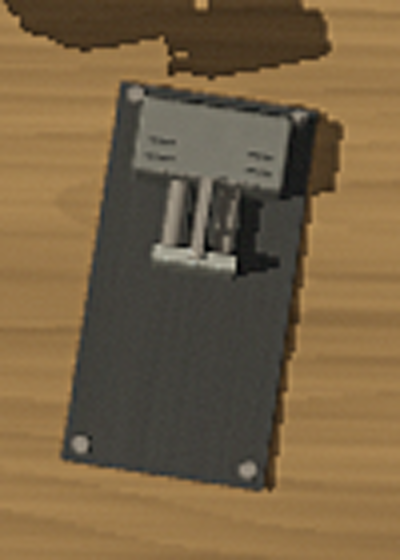

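The lens is now at (234,150) in the top view, well away from the jig, and the pin is released. Next I measure the fence, then look at the heat sink from above.

Run:
```python
from h import *
J=lambda x,y:(280+x/4-.4,180+y/4-.4)
a=ray("top",*J(152,258),.054);b=ray("top",*J(237,272),.054);print("fence",f(a),f(b),np.linalg.norm(a-b),f((a+b)/2),np.degrees(np.arctan2(*(a-b)[:2][::-1]))-90)
sc=np.array([ray("top",*J(*p),.012)[:2] for p in[(136,94),(300,117),(247,470),(80,443)]])
print(sc.round(4).tolist(),sc.mean(0))
d=(sc[0]+sc[1]-sc[2]-sc[3]);print(np.degrees(np.arctan2(d[1],d[0])))
e=(sc[0]+sc[3]-sc[2]-sc[1]);print(np.degrees(np.arctan2(e[1],e[0]))-90)
hk=[ray("top",*J(*p),.055)[:2] for p in[(142,97),(292,122),(280,194),(133,171)]]
print("housing",np.array(hk).round(4).tolist(),np.mean(hk,0))
print("lens",f(ray("top",234,150,.219)))
```

```text
fence [0.5953, -0.006, 0.054] [0.5892, -0.0504, 0.054] 0.044818608188411505 [0.5922, -0.0282, 0.054] -7.8256450786762315
[[0.6901, 0.0054], [0.6799, -0.0844], [0.4877, -0.0597], [0.4996, 0.0298]] [ 0.58929954 -0.02721546]
-7.3122112921616225
-7.0406609219410825
housing [[0.6801, 0.0016], [0.669, -0.0774], [0.6306, -0.0719], [0.6406, 0.0052]] [ 0.65509585 -0.03563347]
lens [0.7425, 0.1486, 0.219]
```

{"op": "drive_tool", "data": {"deltas": [[-1,[-0.8,-2,0],-1],[-1,[-1.6,-4,0],-2],[-1,[-2.4,-6,0],-3],[-1,[-3.2,-8,0],-4],[-1,[-4,-10,0],-5],[-1,[-4.8,-12,0],-6],[-1,[-5.6,-14,0],-7],[-1,[-6.4,-16,0],-8],[-1,[-7.2,-18,0],-8],[-1,[-8,-20,-2],-8],[-1,[-9,-21.2,-4],-8],[-1,[-9,-21.2,-4.8],-8]]}}

```text
time_s: 9.68
tool_pos: [0.4956, -0.3047, 0.2179]
tcp_rot: [-179.6, 0.2, 23.2]
contact_force: [-0.8, 0.0, -0.9]
width: 0.996
```

Run:
```python
from h import *
s=robot.read_state();print(s["tool_pos"],s["tcp_rot"],s["joint_positions"].round(1));c=robot.get_calibration("wrist")
im=robot.camera("wrist");cv2.imwrite("pics/f_wrist.png",im)
import pickle;pickle.dump(c,open("fw.pkl","wb"))
y=np.radians(25.5);R=np.array([[np.cos(y),-np.sin(y)],[np.sin(y),np.cos(y)]])
for a in[(21,28),(21,-28),(-21,-28),(-21,28)]:
    p=np.array([.5,-.303])+R@(np.array(a)/1000);q=proj("wrist",[*p,.05],c).round(1);print(q)
    cv2.circle(im,tuple(int(v) for v in q),2,(0,0,255),-1)
cv2.imwrite("pics/f_w2.png",cv2.resize(im[150:350,220:420],None,fx=3,fy=3))
```

```text
[ 0.49557905 -0.30470546  0.21789836] [-1.79589357e+02  1.59019302e-01  2.32043142e+01] [  2.   37.3  44.7  98.7 -30.4  57.4  -8.8]
[289.6 197.5]
[353.5 195.1]
[354.3 241.2]
[292.5 243.4]
```

View pics/f_wrist.png

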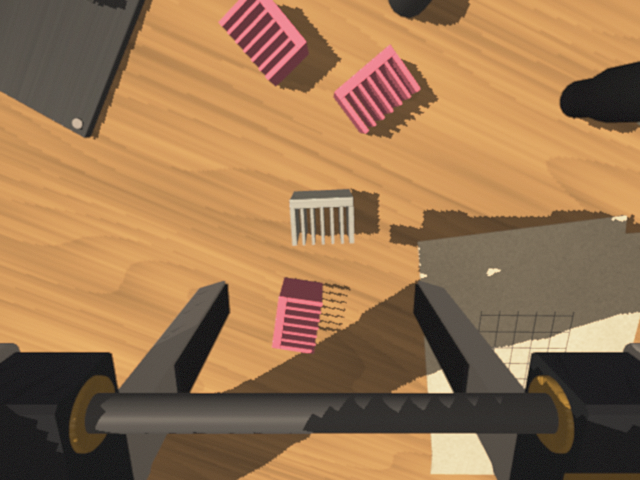

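View pics/f_w2.png

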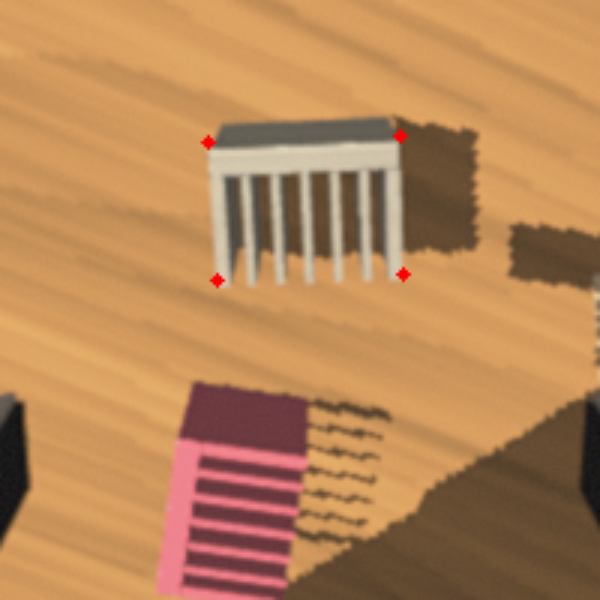

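The wrist view shows the heat sink top at (289–354, 197–244), within about 2 px of the prediction. I refine from these corners.

Run:
```python
from h import *
import pickle;c=pickle.load(open("fw.pkl","rb"))
p=np.array([ray("w",u,v,.05,c)[:2] for u,v in[(289.5,199.8),(353.7,197.2),(354.2,243.2),(294,244)]])
print(p.round(4).tolist(),p.mean(0),[np.linalg.norm(p[i]-p[i-1]).round(4) for i in range(4)])
# fit
from scipy.optimize import least_squares
m=np.array([(21,28),(21,-28),(-21,-28),(-21,28)])/1000
def g(q):
    a=q[2];R=np.array([[np.cos(a),-np.sin(a)],[np.sin(a),np.cos(a)]]);return (q[:2]+m@R.T-p).ravel()
r=least_squares(g,[.5,-.3,.44]);print(r.x[:2],np.degrees(r.x[2]),r.fun.round(4))
```

```text
[[0.505, -0.2694], [0.5294, -0.3202], [0.4914, -0.338], [0.469, -0.2882]] [ 0.49869985 -0.30394896] [np.float64(0.0406), np.float64(0.0563), np.float64(0.042), np.float64(0.0546)]
[ 0.49869985 -0.30394896] 25.438426414908598 [ 0.0006 -0.0003  0.0003 -0.0001  0.0004 -0.0002 -0.0013  0.0005]
```

{"op": "drive_tool", "data": {"deltas": [[-1,[0.12,0.03,-1],0.22],[-1,[0.12,0.03,-2.5],0.22],[-1,[0.12,0.03,-4],0.22],[-1,[0.12,0.03,-5.4],0.22],[-1,[0.12,0.03,-5.4],0.22],[-1,[0.12,0.03,-5.4],0.22]]}}

```text
time_s: 10.48
tool_pos: [0.4981, -0.3025, 0.0808]
tcp_rot: [-179.4, 0.3, 25.5]
contact_force: [0.7, -0.3, 0.9]
width: 0.999
```

{"op": "drive_tool", "data": {"deltas": [[-1,[0.02,-0.06,-0.8],0],[-1,[0.02,-0.06,-1.6],0],[-1,[0.02,-0.06,-2.27],0],[-1,[0.02,-0.06,-2.27],0],[-1,[0.02,-0.06,-2.27],0],[1,[0.02,-0.06,-2.27],0],[1,[0.02,-0.06,-2.27],0],[1,[0.02,-0.06,-2.27],0],[1,[0.02,-0.06,-2.27],0],[1,[0.02,-0.06,-2.27],0],[1,[0.02,-0.06,-2.27],0],[1,[0.02,-0.06,-2.27],0]]}}

```text
time_s: 11.98
tool_pos: [0.4985, -0.3037, 0.0242]
tcp_rot: [-179.4, 0.3, 25.5]
contact_force: [-0.6, 2.4, 3.7]
width: 0.594
```

Run:
```python
from h import *
s=robot.read_state();print(s["tool_pos"],s["tcp_rot"],s["width"],s["contact_force"]);im=robot.camera("wrist");cv2.imwrite("pics/g_wrist.png",im)
```

```text
[ 0.49851113 -0.30371083  0.02421781] [-179.37213603    0.29583875   25.47305012] 0.5937461436889907 [-0.62298944  2.36160063  3.68423764]
```

View pics/g_wrist.png

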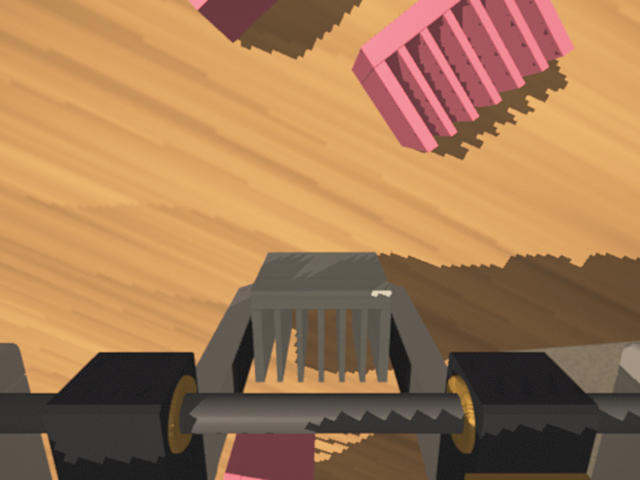

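Width 0.594 is 55.8 mm, and the heat sink sits squarely between the pads in the picture. I lift it and carry it to a spot in front of the fence.

{"op": "drive_tool", "data": {"deltas": [[1,[0,0,0],0],[1,[0,0,1],0],[1,[0,0,2.4],0],[1,[0,0,3.8],0],[1,[0.3,1.6,4],-0.5],[1,[0.6,3.4,4],-1],[1,[0.9,5.2,4],-1.6],[1,[1.2,7,4],-2.2],[1,[1.5,8.8,4],-2.8],[1,[1.8,10.4,4],-3.27],[1,[1.92,11.24,4],-3.27],[1,[1.92,11.24,4],-3.27]]}}

```text
time_s: 13.52
tool_pos: [0.5466, -0.0209, 0.1235]
tcp_rot: [-179.4, 0.3, -7.0]
contact_force: [-0.6, -0.4, -1.1]
width: 0.597
```

Run:
```python
from h import *
s=robot.read_state();print(s["tool_pos"],s["tcp_rot"],s["width"],s["contact_force"]);
c=robot.get_calibration("wrist");im=robot.camera("wrist");cv2.imwrite("pics/h_wrist.png",im)
y=np.radians(-7.2);R=np.array([[np.cos(y),-np.sin(y)],[np.sin(y),np.cos(y)]])
for a in(22,-22): print(proj("wrist",[*(np.array([.5922,-.0285])+R@np.array([0,a/1000])),.054],c))
im=robot.camera("scene");cv2.imwrite("pics/h_scene.png",cv2.resize(im[200:380,180:400],None,fx=3,fy=3))
```

```text
[ 0.54659367 -0.02087034  0.12346909] [-179.38090127    0.34039331   -6.99731208] 0.5965664275408679 [-0.6411588  -0.44473164 -1.1175176 ]
[289.14345298 189.61894028]
[360.91071833 190.0155256 ]
```

View pics/h_wrist.png

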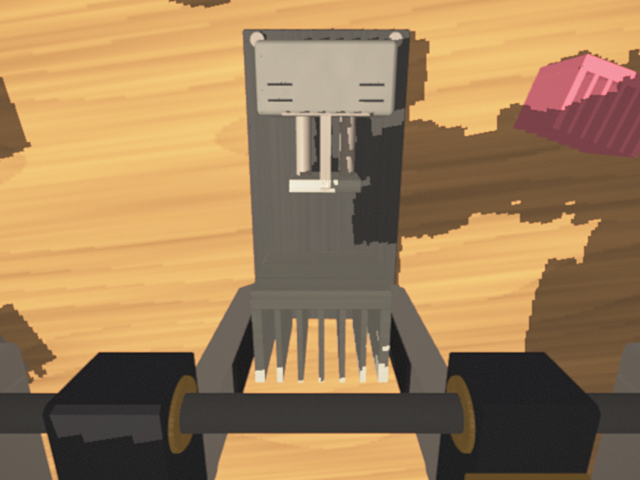

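View pics/h_scene.png

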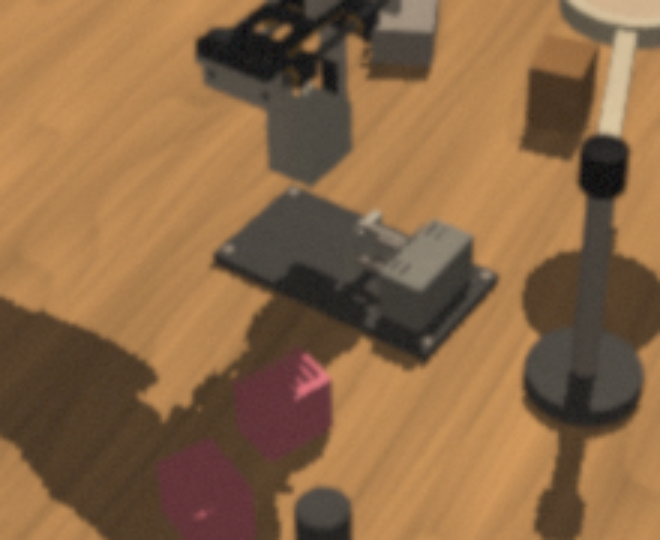

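The fence's near edge sits at v≈191, u 289–361, exactly as predicted, and the heat sink is still square in the jaws. I lower it onto the bed about 25 mm short of the fence.

{"op": "drive_tool", "data": {"deltas": [[1,[0,-0.07,-1],-0.02],[1,[0,-0.07,-2],-0.02],[1,[0,-0.07,-3],-0.02],[1,[0,-0.07,-3.35],-0.02],[1,[0,-0.07,-3.5],-0.02],[1,[0,-0.07,-3.54],-0.02],[1,[0,-0.07,-3.54],-0.02]]}}

```text
time_s: 14.5
tool_pos: [0.5468, -0.0259, 0.0362]
tcp_rot: [-179.5, 0.2, -7.5]
contact_force: [0.1, 0.6, -2.1]
width: 0.595
```

Run:
```python
from h import *
s=robot.read_state();print(s["tool_pos"],s["tcp_rot"],s["width"],s["contact_force"]);
c=robot.get_calibration("wrist");im=robot.camera("wrist");cv2.imwrite("pics/i_wrist.png",im)
R=lambda d:np.array([np.cos(np.radians(d)),np.sin(np.radians(d))])
e=np.array([.5922,-.0285])-s["tool_pos"][:2];print("to fence",e@R(-7.2),e@R(82.8))
```

```text
[ 0.54680051 -0.02594904  0.03624481] [-179.45927177    0.21796174   -7.46631104] 0.5951453940298038 [ 0.13698087  0.60196364 -2.12485563]
to fence 0.045361217722033574 0.00315921468568565
```

View pics/i_wrist.png

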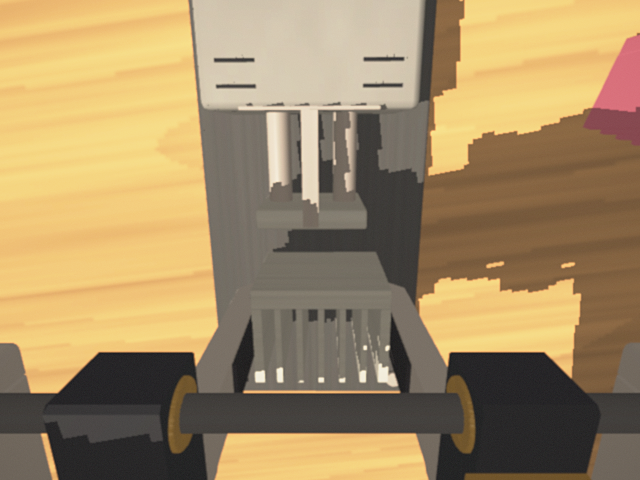

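The heat sink is about 3 mm to the right of the fence centre, by both picture and numbers. I correct that while approaching to about 4 mm.

{"op": "drive_tool", "data": {"deltas": [[1,[0.2,0.08,-0.04],0.03],[1,[0.4,0.08,-0.04],0.03],[1,[0.6,0.08,-0.04],0.03],[1,[0.81,0.06,-0.04],0.03],[1,[0.81,0.06,-0.04],0.03],[1,[0.81,0.06,-0.04],0.03]]}}

```text
time_s: 15.3
tool_pos: [0.5668, -0.0244, 0.0351]
tcp_rot: [-179.5, 0.2, -7.2]
contact_force: [-0.7, -0.2, -1.2]
width: 0.596
```

```bash
cat > st.py <<'E'
from h import *
import sys
s=robot.read_state();print(s["tool_pos"],s["tcp_rot"],s["width"],s["contact_force"]);
c=robot.get_calibration("wrist");im=robot.camera("wrist");cv2.imwrite(f"pics/{sys.argv[1]}.png",im)
R=lambda d:np.array([np.cos(np.radians(d)),np.sin(np.radians(d))])
e=np.array([.5922,-.0285])-s["tool_pos"][:2];print("to fence",e@R(-7.2),e@R(82.8),"F along",s["contact_force"][:2]@R(-7.2))
E
python3 st.py j_wrist
```

```text
[ 0.56680957 -0.02441596  0.03514787] [-179.45970817    0.2401422    -7.16981982] 0.5958512664134041 [-0.69783263 -0.17816408 -1.21838692]
to fence 0.02570208343835125 -0.0008695707756460365 F along -0.6700001354454362
```

View pics/j_wrist.png

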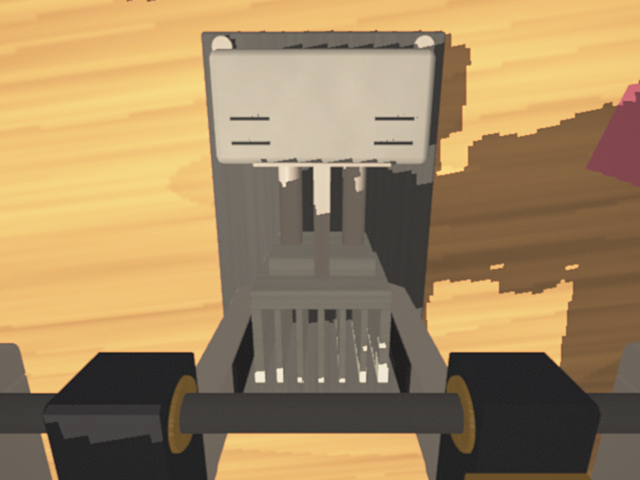

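Centred now: fence mid u≈322 against heat sink mid u≈321.5. I press in stages, starting with 10 mm.

{"op": "drive_tool", "data": {"deltas": [[1,[0.1,-0.01,-0.03],0],[1,[0.2,-0.02,-0.03],0],[1,[0.3,-0.04,-0.03],0],[1,[0.4,-0.05,-0.03],0],[1,[0.4,-0.05,-0.03],0],[1,[0.4,-0.05,-0.03],0]]}}

```text
time_s: 16.1
tool_pos: [0.5759, -0.0254, 0.0342]
tcp_rot: [-179.4, 0.3, -7.2]
contact_force: [-4.0, 1.3, 1.1]
width: 0.596
```

```bash
python3 st.py k_wrist
```

```text
[ 0.57591254 -0.02541457  0.03421613] [-179.43698569    0.33215889   -7.17814404] 0.5964432379985071 [-4.03070119  1.26026063  1.05037045]
to fence 0.01654573998967445 -0.001019740793815742 F along -4.156870449723393
```

View pics/k_wrist.png

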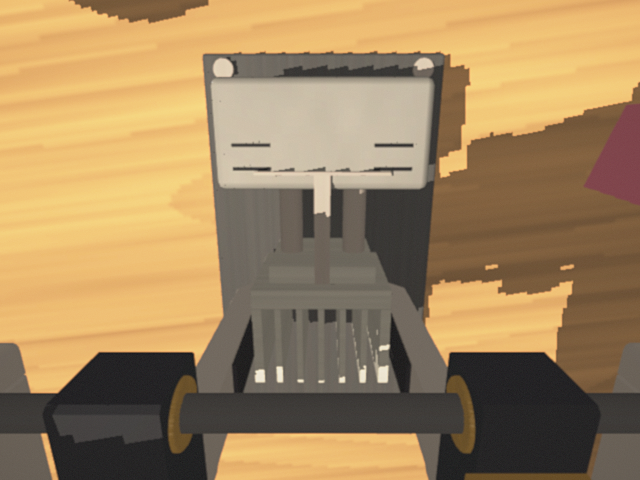

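The force is 4.2 N and the crossbar at v≈174 reads about 5.3 mm in against the marks (7.5 mm at v=168, 16 mm at v=145). These agree. I press about 7 mm more.

{"op": "drive_tool", "data": {"deltas": [[1,[0.1,-0.01,0],0],[1,[0.2,-0.03,0],0],[1,[0.28,-0.05,0],0],[1,[0.3,-0.05,0],0],[1,[0.3,-0.05,0],0],[1,[0.3,-0.05,0],0],[1,[0.3,-0.05,0],0]]}}

```text
time_s: 17.02
tool_pos: [0.5802, -0.0259, 0.0342]
tcp_rot: [-179.3, 0.7, -7.2]
contact_force: [-11.6, 2.4, 9.0]
width: 0.596
```

```bash
python3 st.py l_wrist
python3 - <<'E'
from h import *
im=robot.camera("scene");cv2.imwrite("pics/l_scene.png",cv2.resize(im[200:380,220:400],None,fx=3,fy=3))
E
```

```text
[ 0.58017486 -0.02589416  0.03424899] [-179.33171609    0.66829457   -7.19486873] 0.595884894220333 [-11.63951381   2.43551526   9.03768422]
to fence 0.012256917413241626 -0.0010781392570967377 F along -11.852983765804998
```

View pics/l_wrist.png

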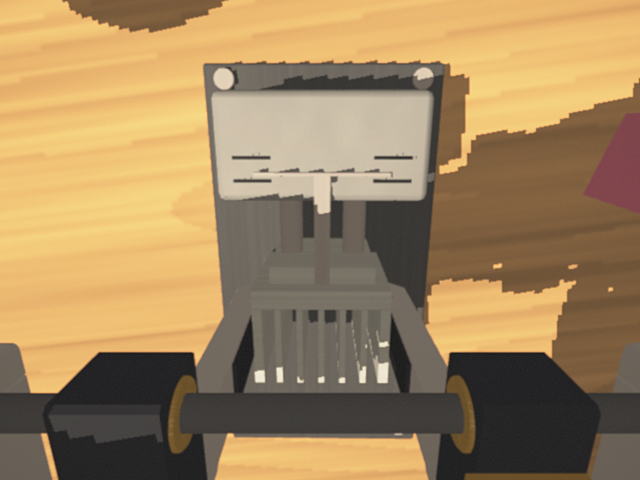

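View pics/l_scene.png

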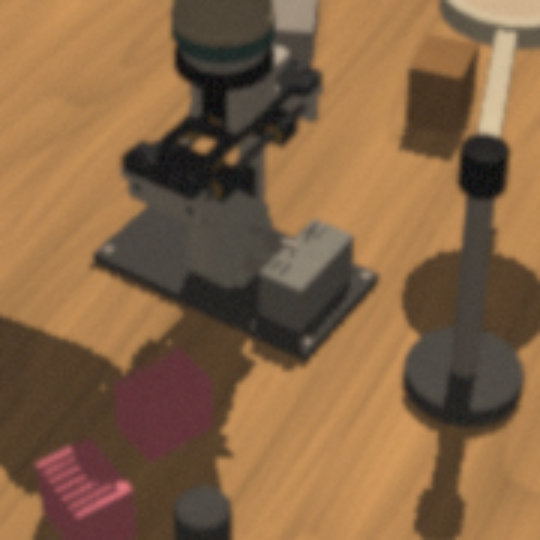

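The crossbar now reads about 10 mm (v=174 between marks at 181 and 157). About 9 N rests on the bed, which adds friction. I nudge about 2 mm further and ease up slightly.

{"op": "drive_tool", "data": {"deltas": [[1,[0.12,-0.02,0.02],0],[1,[0.15,-0.02,0.03],0],[1,[0.18,-0.02,0.03],0],[1,[0.2,-0.02,0.03],0],[1,[0.2,-0.02,0.03],0],[1,[0.2,-0.02,0.03],0],[1,[0.2,-0.02,0.03],0],[1,[0.2,-0.02,0.03],0]]}}

```text
time_s: 18.12
tool_pos: [0.5814, -0.026, 0.0344]
tcp_rot: [-179.3, 1.1, -7.2]
contact_force: [-10.7, 1.5, 3.9]
width: 0.594
```

```bash
python3 st.py m_wrist;  python3 - <<'E'
from h import *
im=cv2.imread("pics/m_wrist.png");cv2.imwrite("pics/m_crop.png",cv2.resize(im[60:320,180:460],None,fx=2.3,fy=2.3,interpolation=cv2.INTER_CUBIC))
cv2.imwrite("pics/m_top.png",robot.camera("top"))
s=robot.read_state();print(s["qvel"].round(2),s["tool_pos"],s["contact_force"])
E
```

```text
[ 0.58144718 -0.02599736  0.03435467] [-179.28587433    1.06210345   -7.20739402] 0.5941736958325009 [-10.70711865   1.53542959   3.89922578]
to fence 0.010981694544834494 -0.0011352166957124576 F along -10.815130176723095
[-0.03 -0.08  0.02  0.07 -0.02 -0.05 -0.02] [ 0.58146492 -0.02603246  0.03435495] [-10.6243087    0.33481495   4.04859007]
```

View pics/m_crop.png

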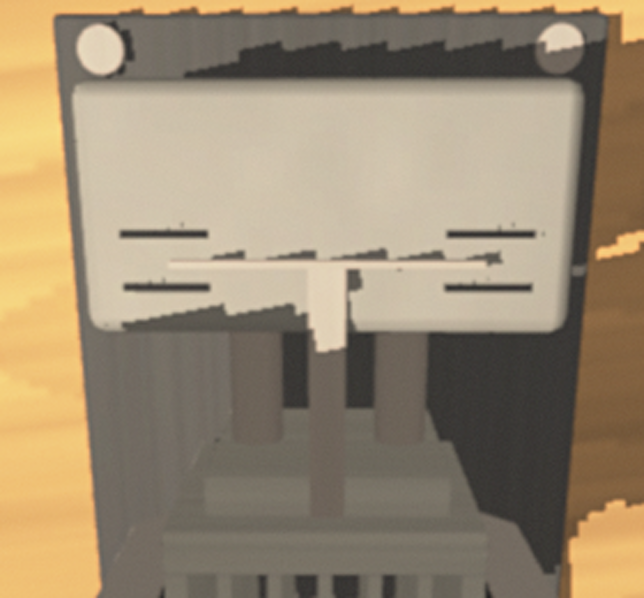

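View pics/m_top.png

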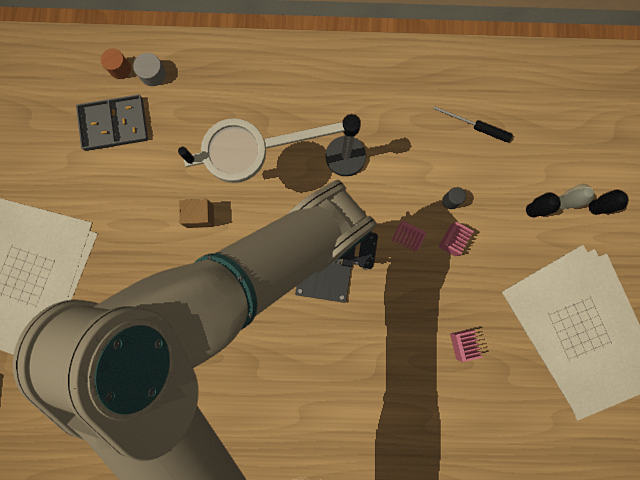

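The crossbar at crop v=264, between marks at 287 and 234, reads about 11.2 mm. Force along the push is about 10.7 N, joint speeds are near zero and the bystanders are where they started. I hand in now.

Run:
```python
from h import *
robot.sign_off()
s=robot.read_state();print(s["time_s"],s["tool_pos"],s["contact_force"],s["width"])
```

```text
the job is handed in; nothing more can be done
the job is handed in; nothing more can be done
```

The magnifier is out of the way, and the arm is holding the heat sink against the fence at about half its travel. I handed it in at about 18 s, and the robot gave no verdict.

- **Magnifier:** I gripped it by its pin and swung it about 65° to the left. The lens is now about 0.25 m sideways from the bed point, and the ring is clear of the whole jig.
- **Heat sink:** I gripped the bare aluminium one by its two flat sides, carried it to the bed and pressed it straight into the fence. By tool position it is about 1 mm off centre. Tool yaw is -7.2°, matching the measured jig angle, and tool pitch is about 1°.
- **Push:** The crossbar stands between the two pairs of marks at about 11 mm in, which is about 9 N from the spring. The fence stayed far from its end stop, and the arm was steady.
- **Bystanders:** In the last top view the carton and capacitor look where they were at the start. The arm hid the test box in that view. It had not moved in the last view that showed it, and the arm did not go near it afterwards.

**Readings that differed:**
- The wrist force along the push was 10.7 N, a little more than the spring force. I put this down to friction, since about 4 N still presses down on the bed.
- Tool position alone gave about 10 mm of fence travel, 1 mm less than the crossbar. That is within my measuring error.

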